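# Load the dry-block incubator and take its check-well temperature

## Task

Finish loading the dry-block incubator: move the two blue-capped vials from the blue cold block into its two empty wells, seated on the well floor, and leave the vials already in it where they are. Then take the yellow thermometer from its stand and lower its stem through the white guide collar until the red band is level with the collar's rim, without the stem ever touching collar or bore (a touching stem reads the metal instead of the well), and finish still holding it there, hanging free and centred in the bore. Leave everything else on the bench alone.

Things in the scene. Friction and masses are not known exactly. Their poses are not given: they have to be found in the camera images.
- incubator: dry-block incubator, does not move: pale grey case 150 x 200 mm, dark sloped control panel on its front (-x side), bare aluminium block with six vial wells in its top (top face 78 mm up), white guide collar beside them at +y. Origin: centre of its underside; x points from panel to back, y to the left seen from the panel, z up
- well_grid (a point): centre of the six wells, on the aluminium's top face, axes as the incubator. Wells: round, 15.5 mm wide, 16 mm deep (flat floor 62 mm above the bench), centred at x = -20 and +20 mm, y = -40, 0 and +40 mm from this point; four of them hold a vial, two are empty
- guide_mouth (a point): centre of the top rim of the incubator's white guide collar (25 mm outside, 17 mm above the aluminium), 95 mm above the bench. The bore below it is vertical, 14 mm wide through collar and block, 80 mm deep
- cold_rack: blue cold block with a teal top, 71 x 113 x 38 mm, does not move; eight wells 10 mm deep (floor at z = 28 mm) with vertical sides; two vials stand in it, one near each end. Origin: centre of its underside, y along its length
- probe_stand: stand of the thermometer, does not move: grey round foot 72 mm wide and an upright aluminium tube, 25 mm outside, 12 mm bore, top rim at z = 108 mm. Origin: centre of its underside
- probe: yellow pen thermometer, 160 mm long, 40 to 85 g, upright in its stand, its shoulder on the rim. Origin: tip of its stem, z up the stem. Steel stem 6 mm thick to z = 82 mm, black spigot 10 mm thick to 90, black round shoulder 25 mm wide to 96, then yellow handle to 158 mm: 26 mm wide along x, 16 mm thick along y, flat parallel faces (display on -y)
- probe_tip (a point): lowest point of the thermometer's stem (same as the origin of the probe)
- probe_band (a point): centre of the red band on the stem, 60 mm above the tip, on the stem's axis
- sample_1: 12 mm round screw-cap vial, 32 mm tall; the cap is the top 9 mm and as wide as the vial. Origin: centre of its underside, z up. Blue cap; one of the two that start in the cold block, standing on the floor of a well with about 1 mm play
- sample_2: 12 mm round screw-cap vial, 32 mm tall; the cap is the top 9 mm and as wide as the vial. Origin: centre of its underside, z up. Blue cap; one of the two that start in the cold block, standing on the floor of a well with about 1 mm play
- loaded_1: 12 mm round screw-cap vial, 32 mm tall; the cap is the top 9 mm and as wide as the vial. Origin: centre of its underside, z up. White or grey cap; already in a well of the incubator and stays there
- loaded_2: 12 mm round screw-cap vial, 32 mm tall; the cap is the top 9 mm and as wide as the vial. Origin: centre of its underside, z up. White or grey cap; already in a well of the incubator and stays there
- loaded_3: 12 mm round screw-cap vial, 32 mm tall; the cap is the top 9 mm and as wide as the vial. Origin: centre of its underside, z up. White or grey cap; already in a well of the incubator and stays there
- loaded_4: 12 mm round screw-cap vial, 32 mm tall; the cap is the top 9 mm and as wide as the vial. Origin: centre of its underside, z up. White or grey cap; already in a well of the incubator and stays there
- marker: black-and-white marker pen lying near the front edge, 137 mm long, 14 mm thick; origin under its middle. Bystander
- dish: closed petri dish, 60 mm wide, 15 mm high, right of the middle behind the work; origin centre of underside. Bystander
- dish_top: second petri dish of the same size, stacked on the first. Bystander
- salt_bottle: white bottle with a red cap, 54 mm wide, 120 mm tall, behind the incubator; origin centre of underside. Bystander
- tube_lying: capped conical tube lying on the bench at the right, 116 mm long, 21 mm thick; origin under its middle. Bystander
Mind the look-alikes: they are no part of the job. Leave any turquoise look-alike of the probe alone.

How it is judged:
By the outcome, as a careful person would: the job done as asked, in the order asked, and still so for the second after the job is handed in, while the arm keeps its last pose, push and grip.
It also fails if it takes over 72 s, if anything falls off the work surface, if the arm or the gripper's body presses on something with over 40 N, if the wrist force passes 120 N, or if a joint passes its speed limit or range.

## Robot

A 7-joint arm with a two-finger parallel gripper is mounted at the origin on a cart in front of the work surface, level with it; the furniture and walls round the work are solid. World frame = base frame: x ahead of the robot, y to its left, z up, the work surface at z = 0. Lengths are in m, angles in degrees, forces in N, time in s.
With the tool pointing down it reaches from about 0.35 to 0.775 m from the base axis. Payload 3.1 kg.
Tool frame: the origin (TCP) lies on the centre line of the jaws, within the pads' length; the fingertips stand 17 mm ahead of it and the grasp point (between the pads) lies 2 mm behind it (robot.tip_reach is the distance from the TCP to the fingertips, in m); z points along the fingers, y is the line along which they close (so a half turn about z gives the same grasp; the last joint's range is limited). The gripper opens to 85 mm and grips with 20 to 120 N. Pads are 22 mm wide; open, the fingers measure 114 mm over their backs; the gripper's body (76 mm by 85 mm) begins 54 mm behind the grasp point. The pads swing forward as they close: fully open they stand 13 mm farther back than shut.
Start: joints at [-67.019, 17.813, 0.802, 86.603, -0.252, 75.585, -1.558], TCP at [0.236, 0.497, 0.248] pointing down, gripper open.
Joint ranges: [-154.91, 154.91], [-16.99, 109.72], [-72.82, 74.43], [7.12, 147.25], [-82.49, 262.49], [11.32, 116.49], [-174.64, 174.64]. Speed limits (degrees/s): [159.86, 159.86, 180, 180, 180, 180, 180].

## Interface

Orientations are given as [roll, pitch, yaw] about the fixed x, y, z axes, in that order (R = Rz(yaw) Ry(pitch) Rx(roll)).
In Python, from station import robot, fingers, vision, workorder, recognise gives the robot as it stands. Calls block until the motion is done:
- robot.move_to(position, orientation): joint-space move of the TCP to a pose.
- robot.line_to(position, orientation=None, velocity=0.15, f_stop=None): straight line of the TCP; orientation=None keeps the orientation; velocity is the mean speed in m/s. With f_stop (N) it stops when the force on the tool has changed by that much, and returns True; else False.
- robot.move_j(angles): joint-space move.
- fingers.gripper_to(opening, force=None): opening from 0.0 (shut) to 1.0 (fully open); force is the grip in N (None keeps the last); returns when the fingers have stopped.
- robot.pause(seconds).
- robot.inverse_kinematics(position, orientation): joint angles nearest the present ones, or None.
- vision.grab_frame(name): name is "scene" or "side" or "wrist"; returns the picture (420x560x3 uint8, red, green, blue); there is no depth.
- vision.calibration(name): a dict with "mtx" (3x3 intrinsics, pixels), "k1" (the pictures are not rectified: a ray, as slopes to the right and down, at radius r is drawn at 1 + k1 r^2 times it, then the intrinsics apply), "extrinsics" (4x4, takes a point from world to camera coordinates); the wrist camera has in their place "T_tool_cam" (4x4, takes a point from camera to tool coordinates, whose origin is the TCP and whose axes are the flange's). Camera axes: x right, y up, looking along -z (the intrinsics and any distortion apply to the point x, -y, -z); pixel columns grow to the right and rows downward; lengths in m; the calibration is good to about 2 mm. A picture is of the moment at which its call begins: read the wrist's pose just before it. calibration takes no time and is no camera call.
A pose or a line that the arm cannot do raises robot.PlanningError and nothing moves.
- workorder.close_job(): hands the job in; it is judged then, once.
Trained networks look in the newest picture that a camera, given by its name, has taken for a name from the list of things; names that differ only in an ending like _2 or _b are one class to them, and where a whole thing is asked for, a point or a joint stands for the part that bears it (a point fixed in the world has none). Each returns a list of dicts, best first, with "p" (0 to 1); they miss things now and then, are a little off and sometimes report something else, mostly with a low value. They report only what shows in the picture. A call takes as long as a camera call. They do not tell look-alikes from the thing itself.
- recognise(label, camera): "rect" ([centre column, centre row, width, height] in pixels, round what is visible of it).
Readings, each from a call of its own:
- robot.current_time_s(): time.
- robot.current_joint_positions(): joint angles.
- robot.current_dq(): joint speeds.
- robot.current_joint_torque(): joint torques, N m.
- robot.current_tool_pos(): TCP position.
- robot.current_eef_rot(): TCP orientation.
- robot.current_contact_force(): force on the tool from outside, world axes, zero at the start.
- robot.current_torque(): the same for the moment, N m.
- robot.current_finger_gap(): opening from 0.0 (shut) to 1.0 (fully open).
- robot.current_gripper_force(): force on a finger pad.
Only numpy, scipy, OpenCV 4.12 (cv2) and the standard library are available. Lean on these libraries where they do the work, as an engineer would, in place of code of your own. Each camera call takes 0.05 s, during which the arm holds its last target. There are 200 camera calls.

## Working session

There is one attempt and no reset: what is moved stays moved. The work goes in short steps, each a Python script; the robot and the scene stay as the last script left them, time stands still between calls to the robot, and variables do not carry over. Pictures are saved under pics/ and viewed, at most 10 in all, crops included, and the job is handed in when it is done.

```bash
mkdir -p pics; ls; python3 - <<'E'
from station import robot, fingers, vision, workorder, recognise
import cv2,numpy as np
for n in("scene","side"):
    im=vision.grab_frame(n); cv2.imwrite(f"pics/{n}0.png",im[:,:,::-1])
    c=vision.calibration(n); print(n,c)
    for l in["incubator","cold_rack","probe_stand","probe","sample_1","loaded_1","guide_mouth","probe_band"]:
        try: print(l,[(np.round(d["rect"]).astype(int).tolist(),round(d["p"],2)) for d in recognise(l,n)])
        except Exception as e: print(l,e)
print(vision.calibration("wrist"),robot.current_time_s(),robot.current_eef_rot(),robot.tip_reach)
E
```

```text
pics
scene {'mtx': array([[502.0371558 ,   0.        , 281.79708224],
       [  0.        , 502.0371558 , 215.43666581],
       [  0.        ,   0.        ,   1.        ]]), 'k1': -0.013228520233303056, 'extrinsics': array([[ 0.52996214, -0.8479378 ,  0.01190016, -0.34305532],
       [ 0.50090001,  0.32432476,  0.80244166, -0.32286056],
       [-0.68428013, -0.41930291,  0.5966119 , -1.26007706],
       [ 0.        ,  0.        ,  0.        ,  1.        ]])}
incubator [([271, 230, 74, 57], 0.96), ([417, 289, 42, 7], 0.44), ([341, 250, 9, 25], 0.17)]
cold_rack []
probe_stand [([338, 277, 18, 34], 0.57)]
probe [([342, 251, 7, 24], 0.78), ([305, 248, 12, 29], 0.65), ([356, 293, 14, 48], 0.62)]
sample_1 []
loaded_1 []
guide_mouth [([272, 228, 73, 53], 0.74)]
probe_band [([357, 282, 10, 32], 0.81), ([305, 254, 12, 44], 0.51), ([342, 248, 7, 22], 0.46)]
side {'mtx': array([[522.7304031 ,   0.        , 276.0006579 ],
       [  0.        , 522.7304031 , 210.49565185],
       [  0.        ,   0.        ,   1.        ]]), 'k1': -0.09003402235799776, 'extrinsics': array([[ 0.98259828, -0.184520
[... 543 characters left out ...]

probe_band [([218, 316, 12, 52], 0.63), ([234, 260, 10, 50], 0.55), ([248, 273, 17, 29], 0.52)]
{'mtx': array([[370.61355437,   0.        , 278.18915646],
       [  0.        , 370.61355437, 211.08089609],
       [  0.        ,   0.        ,   1.        ]]), 'k1': -0.09279607779204188, 'T_tool_cam': array([[-5.26619285e-04,  9.50459855e-01,  3.10846887e-01,
         7.90131399e-02],
       [ 9.99999312e-01,  1.74711333e-04,  1.15993703e-03,
         9.38774085e-04],
       [ 1.04816511e-03,  3.10847284e-01, -9.50459293e-01,
        -1.25599532e-01],
       [ 0.00000000e+00,  0.00000000e+00,  0.00000000e+00,
         1.00000000e+00]])} 0.9 [1.79996743e+02 9.42802251e-04 1.54636934e+02] 0.017
```

```bash
python3 - <<'E'
import cv2,numpy as np
a=cv2.imread("pics/scene0.png")[130:360,190:470]; b=cv2.imread("pics/side0.png")[130:360,150:430]
a=cv2.resize(a,(730,600),interpolation=cv2.INTER_CUBIC); b=cv2.resize(b,(730,600),interpolation=cv2.INTER_CUBIC)
cv2.imwrite("pics/a.png",a);cv2.imwrite("pics/b.png",b)
E
```

```text
(no output)
```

View pics/a.png

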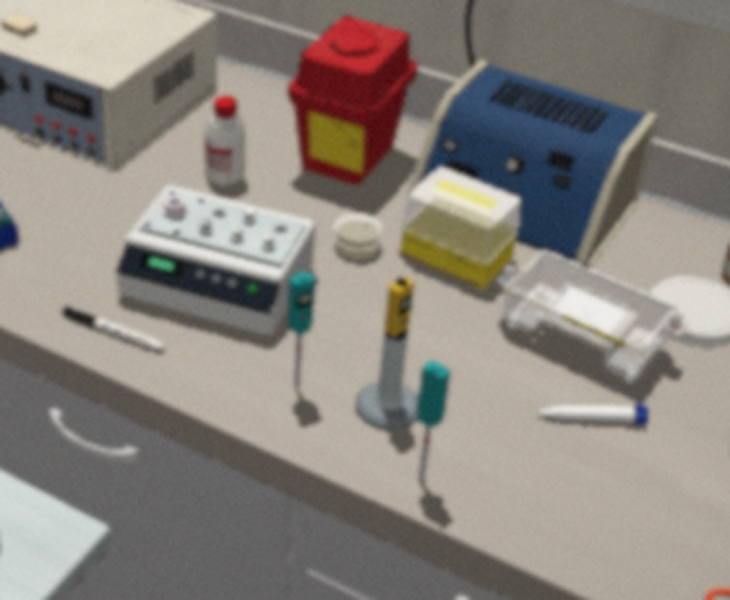

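View pics/b.png

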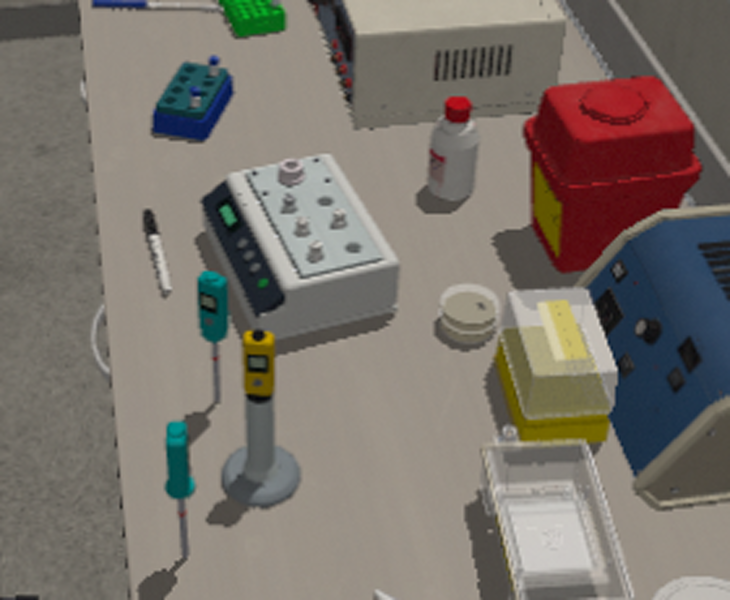

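The scene shows the incubator (a ~215,260; b ~300,240). In the side picture the back-row wells at b(325,200) and b(353,247) look empty, and the blue-capped vials are at b(213,63) and b(196,93). The candidates for the probe are yellow at b(258,365) in the stand, and turquoise at b(212,305) and b(178,460). Only the yellow one stands in a stand, so it is the probe. Next I'll locate these roughly.

```bash
cat > h.py <<'E'
from station import robot, fingers, vision, workorder, recognise
import cv2,numpy as np
from scipy.spatial.transform import Rotation as Ro
def tool():
    T=np.eye(4);T[:3,:3]=Ro.from_euler('xyz',robot.current_eef_rot(),degrees=True).as_matrix();T[:3,3]=robot.current_tool_pos();return T
def cam(name,T=None):
    """world->camera 4x4"""
    c=vision.calibration(name)
    return c, (np.linalg.inv(T@c["T_tool_cam"]) if name=="wrist" else c["extrinsics"])
def ray(uv,name,T=None):
    c,E=cam(name,T);K=c["mtx"]
    d=cv2.undistortPoints(np.array([[uv]],float),K,np.array([c["k1"],0,0,0.]))[0,0]
    W=np.linalg.inv(E);return W[:3,3],W[:3,:3]@np.array([d[0],-d[1],-1.])
def onz(uv,z,name,T=None):
    o,d=ray(uv,name,T);return o+d*(z-o[2])/d[2]
def proj(P,name,T=None):
    c,E=cam(name,T);P=np.atleast_2d(P);q=P@E[:3,:3].T+E[:3,3];q=q*[1,-1,-1]
    return cv2.projectPoints(q,np.zeros(3),np.zeros(3),c["mtx"],np.array([c["k1"],0,0,0.]))[0][:,0]
E
python3 - <<'E'
from h import *
s=lambda x,y:(150+x*280/730,130+y*230/600)
a=lambda x,y:(190+x*280/730,130+y*230/600)
for n,p,z in[("collar",(291,167),.095),("w1",(325,200),.078),("w2",(353,247),.078),("l1",(289,203),.094),("l2",(302,227),.094),("l3",(338,218),.094),("l4",(316,250),.094),("s",(213,60),.06),("s",(195,91),.06),("foot",(261,474),.012),("ptop",(258,335),.176),("t1top",(212,277),.158),("t1tip",(217,402),0),("t2top",(177,427),.158),("t2tip",(184,555),0)]:
    print(n,onz(s(*p),z,"side").round(3))
for n,p,z in[("collar",(175,207),.095),("foot",(389,405),.012),("ptop",(400,283),.176),("t1tip",(297,390),0),("t2tip",(424,482),0)]:
    print("scene",n,onz(a(*p),z,"scene").round(3))
E
```

```text
collar [0.531 0.017 0.095]
w1 [ 0.56  -0.023  0.078]
w2 [ 0.574 -0.103  0.078]
l1 [ 0.519 -0.043  0.094]
l2 [ 0.526 -0.083  0.094]
l3 [ 0.564 -0.075  0.094]
l4 [ 0.533 -0.12   0.094]
s [0.481 0.295 0.06 ]
s [0.451 0.23  0.06 ]
foot [ 0.448 -0.323  0.012]
ptop [ 0.448 -0.315  0.176]
t1top [ 0.422 -0.217  0.158]
t1tip [ 0.421 -0.217  0.   ]
t2top [ 0.373 -0.389  0.158]
t2tip [ 0.371 -0.391  0.   ]
scene collar [0.522 0.013 0.095]
scene foot [ 0.439 -0.321  0.012]
scene ptop [ 0.445 -0.316  0.176]
scene t1tip [ 0.417 -0.22   0.   ]
scene t2tip [ 0.37  -0.398  0.   ]
```

```bash
cat >> h.py <<'E'
def down(yaw): return [180,0,yaw]
def look(p,yaw,name):
    robot.move_to(p,down(yaw)); T=tool(); im=vision.grab_frame("wrist")
    cv2.imwrite(f"pics/{name}.png",im[:,:,::-1]); np.save(f"pics/{name}.npy",T); return im,T
E
python3 - <<'E'
from h import *
for nm,p,y in[("r1",[.466,.262,.20],30),("r2",[.466,.262,.20],-150),("i1",[.54,-.05,.24],-170),("i2",[.54,-.05,.24],10)]:
    im,T=look(p,y,nm); print(nm,robot.current_time_s(),robot.current_joint_positions()[6])
    if nm[0]=='r':
        h=cv2.cvtColor(im,cv2.COLOR_RGB2HSV)
        m=cv2.inRange(h,(105,110,60),(130,255,255))
        n,_,st,c=cv2.connectedComponentsWithStats(m)
        for k in range(1,n):
            if st[k,4]>150: print(st[k].tolist(),c[k].round(1),onz(c[k],.058,"wrist",T).round(4))
    for l in("sample_1","loaded_1"):print(l,[(np.round(d["rect"],1).tolist(),round(d["p"],2)) for d in recognise(l,"wrist")])
a=[cv2.imread(f"pics/{n}.png") for n in("r1","r2","i1","i2")]
cv2.imwrite("pics/quad.png",cv2.resize(np.vstack([np.hstack(a[:2]),np.hstack(a[2:])]),(800,600)))
E
```

```text
r1 2.225 -82.53811974923151
[187, 118, 135, 112, 1630] [264.4 161.8] [0.4871 0.2878 0.058 ]
[234, 149, 17, 18, 224] [242.1 157.6] [0.4817 0.3033 0.058 ]
[290, 225, 15, 17, 212] [297.  233.3] [0.4512 0.2384 0.058 ]
sample_1 [([245.2, 155.6, 20.9, 21.9], 0.73)]
loaded_1 []
r2 4.9 88.170544084514
[235, 106, 134, 146, 1110] [297.5 157.5] [0.4311 0.2578 0.058 ]
[253, 160, 16, 16, 207] [260.6 167.3] [0.4509 0.2381 0.058 ]
[307, 235, 16, 15, 173] [314.3 242.2] [0.4818 0.3033 0.058 ]
[541, 258, 19, 22, 186] [550.8 269.5] [0.4029 0.4938 0.058 ]
sample_1 [([262.6, 163.8, 21.9, 21.7], 0.82)]
loaded_1 []
i1 6.275 106.35604876634422
sample_1 [([158.1, 292.6, 62.0, 51.1], 0.71)]
loaded_1 [([305.1, 176.3, 16.3, 16.6], 0.88), ([254.3, 225.4, 16.0, 23.9], 0.85), ([201.6, 174.8, 21.7, 19.3], 0.63), ([252.2, 176.6, 13.9, 24.0], 0.53)]
i2 6.675 106.3630947676605
sample_1 []
loaded_1 [([256.2, 176.8, 16.4, 23.3], 0.84), ([310.8, 175.7, 16.9, 17.6], 0.64), ([258.6, 225.2, 19.5, 22.5], 0.58), ([205.7, 175.4, 21.6, 22.6], 0.56), ([372.2, 18.9, 152.8, 31.8], 0.42)]
```

View pics/quad.png

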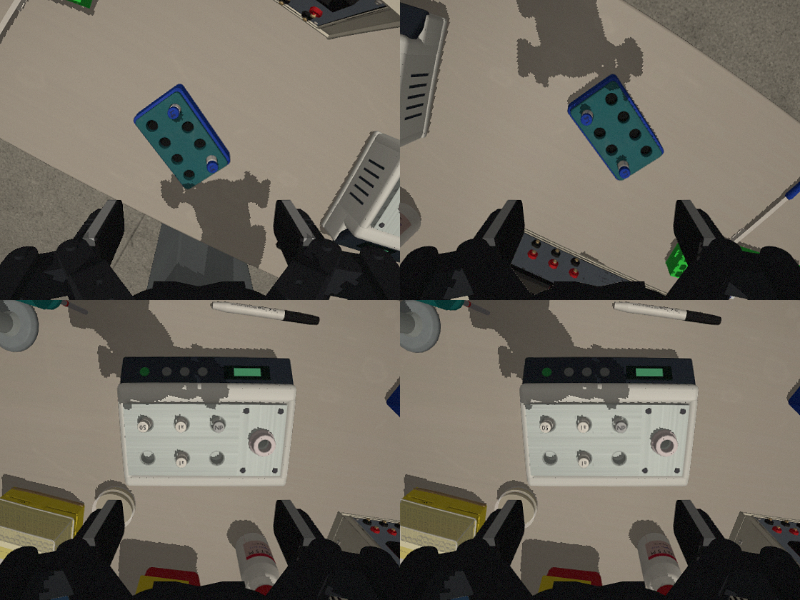

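```bash
python3 - <<'E'
from h import *
for n in("r1","r2","i1","i2"): T=np.load(f"pics/{n}.npy");print(n,T[:3,3].round(4),Ro.from_matrix(T[:3,:3]).as_euler('xyz',degrees=True).round(2))
print(robot.inverse_kinematics([.54,-.05,.24],down(10)),robot.inverse_kinematics([.54,-.05,.24],down(-170)))
im=cv2.imread("pics/i1.png")[130:270,160:420]
cv2.imwrite("pics/ic.png",cv2.resize(im,(780,420),interpolation=cv2.INTER_CUBIC))
E
```

```text
r1 [0.4653 0.2635 0.2   ] [-1.7993e+02 -1.0000e-02  3.0180e+01]
r2 [0.466 0.262 0.2  ] [-180.     -0.   -150.01]
i1 [ 0.54   -0.0472  0.2397] [ 1.7988e+02 -1.0000e-02 -1.6977e+02]
i2 [ 0.54   -0.0494  0.2399] [ 1.7999e+02 -1.0000e-02 -1.6994e+02]
[ -4.72821695  17.18000791  10.66596952  88.95328196  -3.25750871
  74.17080736 106.36150932] [ -4.72821695  17.18000791  10.66596952  88.95328196  -3.25750871
  74.17080736 106.36150932]
```

View pics/ic.png

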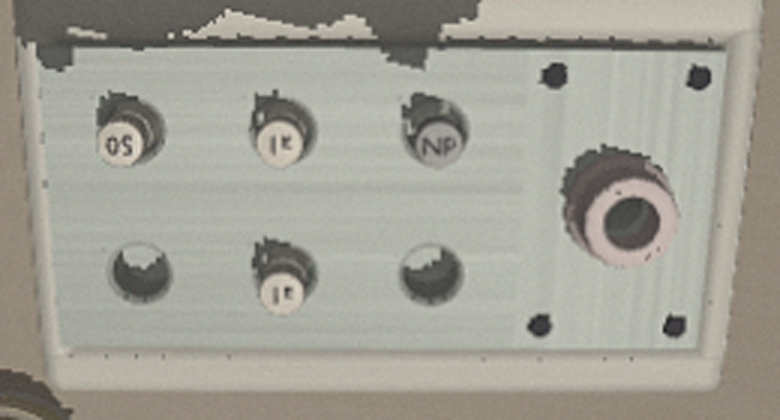

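Back row at y=±40 is empty, at ic crop (140,272) and (431,272). The collar rim is at (631,220). I'll take the opposite-yaw view to cancel the hand-eye bias.

```bash
python3 - <<'E'
from h import *
q=list(robot.current_joint_positions()); q[6]-=180
robot.move_j(q); robot.pause(.3); T=tool(); im=vision.grab_frame("wrist")[:,:,::-1]; cv2.imwrite("pics/i3.png",im); np.save("pics/i3.npy",T)
print(T.round(4).tolist(),robot.current_time_s())
s=lambda x,y:(160+x/3-1/3,130+y/3-1/3)
T1=np.load("pics/i1.npy")
P=[onz(s(*p),z,"wrist",T1) for p,z in(((140,272),.078),((431,272),.078),((631,220),.095))]
print(np.round(P,4)); px=proj(np.array(P),"wrist",T); print(px)
c=px.mean(0).astype(int); x0,y0=c[0]-130,c[1]-80; print(x0,y0)
cv2.imwrite("pics/ic3.png",cv2.resize(im[y0:y0+140,x0:x0+260],(780,420),interpolation=cv2.INTER_CUBIC))
E
```

```text
[[0.9848, 0.1739, 0.0, 0.54], [0.1739, -0.9848, -0.0, -0.0499], [0.0, 0.0, -1.0, 0.24], [0.0, 0.0, 0.0, 1.0]] 9.775
[[ 0.5713 -0.1016  0.078 ]
 [ 0.5572 -0.0229  0.078 ]
 [ 0.5287  0.0225  0.095 ]]
[[349.54321194 168.79355501]
 [248.35957428 168.99033183]
 [182.66325251 199.75662616]]
130 99
```

View pics/ic3.png

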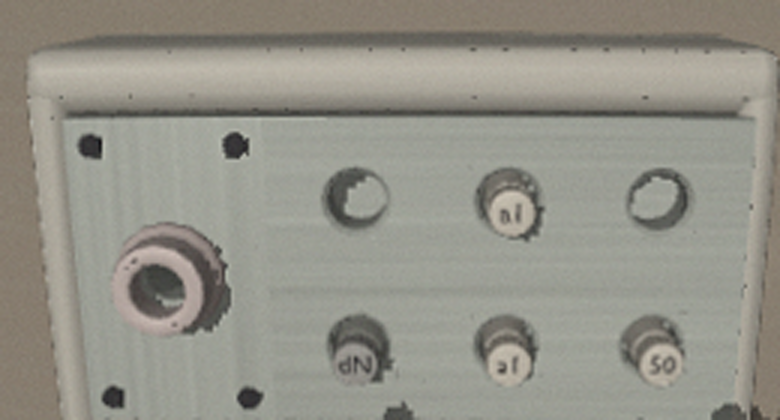

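```bash
python3 - <<'E'
from h import *
s1=lambda x,y:(160+x/3-1/3,130+y/3-1/3); s3=lambda x,y:(130+x/3-1/3,99+y/3-1/3)
T1=np.load("pics/i1.npy");T3=np.load("pics/i3.npy")
Z=[.078,.078,.095,.094,.094,.094,.094]
A=[(140,272),(431,272),(631,221),(122,146),(281,146),(438,144),(282,293)]
B=[(658,200),(356,198),(158,287),(659,361),(507,359),(354,361),(512,213)]
P=np.array([onz(s1(*p),z,"wrist",T1) for p,z in zip(A,Z)]);Q=np.array([onz(s3(*p),z,"wrist",T3) for p,z in zip(B,Z)])
M=(P+Q)/2; print(P.round(4),Q.round(4),M.round(4),np.linalg.norm((P-Q)[:,:2],axis=1))
# rigid fit with wells+caps
L=np.array([[20,-40],[20,40],[-20,-40],[-20,0],[-20,40],[20,0]])/1000
W=M[[0,1,3,4,5,6],:2]
w=np.array([2,2,1,1,1,1.]);w/=w.sum()
lc=w@L;wc=w@W;H=((L-lc)*w[:,None]).T@(W-wc);th=np.arctan2(H[0,1]-H[1,0],H[0,0]+H[1,1])
R=np.array([[np.cos(th),-np.sin(th)],[np.sin(th),np.cos(th)]]);t=wc-R@lc
print(np.degrees(th),t,((L@R.T+t)-W)*1000)
print("wells",L[:2]@R.T+t,"collar local",(M[2,:2]-t)@R)
E
```

```text
[[ 0.5713 -0.1016  0.078 ]
 [ 0.5572 -0.0229  0.078 ]
 [ 0.5289  0.0225  0.095 ]
 [ 0.5326 -0.1078  0.094 ]
 [ 0.5257 -0.0685  0.094 ]
 [ 0.5183 -0.03    0.094 ]
 [ 0.5644 -0.0621  0.094 ]] [[ 0.5739 -0.1005  0.078 ]
 [ 0.5606 -0.0223  0.078 ]
 [ 0.5329  0.0231  0.095 ]
 [ 0.5352 -0.1069  0.094 ]
 [ 0.529  -0.0678  0.094 ]
 [ 0.5216 -0.0289  0.094 ]
 [ 0.5669 -0.0618  0.094 ]] [[ 0.5726 -0.101   0.078 ]
 [ 0.5589 -0.0226  0.078 ]
 [ 0.5309  0.0228  0.095 ]
 [ 0.5339 -0.1074  0.094 ]
 [ 0.5273 -0.0682  0.094 ]
 [ 0.5199 -0.0295  0.094 ]
 [ 0.5656 -0.062   0.094 ]] [0.00283403 0.00345579 0.00403844 0.00274656 0.00332292 0.00345622
 0.00252987]
9.897836126914102 [ 0.54630662 -0.06513807] [[ 0.26719893 -0.07169586]
 [ 0.2207351   0.30015239]
 [-0.46167626 -0.62671617]
 [-0.72387192 -0.38978299]
 [-0.1910025   0.30603787]
 [ 0.40068263  0.25354825]]
wells [[ 0.57288462 -0.10110486]
 [ 0.55913326 -0.02229559]] collar local [-1.09899008e-05  8.93009426e-02]
```

```bash
cat >> h.py <<'E'
Y=10
def pick(x,y):
    robot.move_to([x,y,.16],down(Y)); robot.line_to([x,y,.064],velocity=.12)
    fingers.gripper_to(0.0,30); print("gap",robot.current_finger_gap(),"f",robot.current_gripper_force(),robot.current_tool_pos())
    robot.line_to([x,y,.19],velocity=.2)
def place(x,y):
    robot.line_to([x,y,.19],velocity=.25); robot.pause(.2); robot.line_to([x,y,.125],velocity=.15)
    s=robot.line_to([x,y,.0965],velocity=.04,f_stop=4)
    print("stop",s,robot.current_tool_pos(),robot.current_contact_force(),robot.current_finger_gap(),robot.current_time_s()); return s
E
python3 - <<'E'
from h import *
fingers.gripper_to(.3)
q=robot.current_joint_positions(); print(q[6])
pick(.4817,.3033); print(robot.current_joint_positions()[6])
place(.55913,-.0223)
E
```

```text
-73.63692787916692
gap 0.12573911415927205 f 29.291233643889427 [0.48250956 0.30374711 0.0651209 ]
-113.68164507585178
stop True [ 0.5592868  -0.02216923  0.09856542] [-0.49465762  0.14039574  4.38449054] 0.12416442926467548 16.6583
```

```bash
python3 - <<'E'
from h import *
def rel(x,y): fingers.gripper_to(.3); robot.line_to([x,y,.16],velocity=.2)
rel(.55913,-.0223)
pick(.4511,.2383)
if place(.57288,-.1011) and robot.current_tool_pos()[2]<.1: rel(.57288,-.1011)
# view the probe from above, both yaws
p=[.446,-.317,.32]
robot.move_to([.5,-.1,.30],down(Y))
for n,y in(("p1",-35),("p2",145)):
    if n=="p1": robot.move_to(p,down(y))
    else:
        q=list(robot.current_joint_positions()); q[6]+=180 if q[6]<0 else -180; robot.move_j(q)
    robot.pause(.3);T=tool();im=vision.grab_frame("wrist");cv2.imwrite(f"pics/{n}.png",im[:,:,::-1]);np.save(f"pics/{n}.npy",T)
    c=proj([[.446,-.317,.176],[.446,-.317,.1]],"wrist",T);print(n,c.tolist(),Ro.from_matrix(T[:3,:3]).as_euler('xyz',degrees=True).round(1),robot.current_time_s())
    print([(np.round(d["rect"],1).tolist(),round(d["p"],2)) for d in recognise("probe","wrist")])
a=[cv2.imread(f"pics/{n}.png")[60:340,130:410] for n in("p1","p2")]
cv2.imwrite("pics/pq.png",cv2.resize(np.hstack(a),(800,400),interpolation=cv2.INTER_CUBIC))
E
```

```text
gap 0.12276920987432742 f 29.287487268447876 [0.45195229 0.23866305 0.06498381]
stop True [ 0.57323005 -0.10086924  0.09849573] [0.63587762 0.35580154 4.25493199] 0.123028948003527 23.525
p1 [[281.5602815300876, 201.22216134015883], [280.8422178636069, 178.52701416541345]] [-180.     0.   -34.8] 26.2083
[([214.2, 257.4, 34.6, 74.5], 0.7), ([72.4, 221.2, 22.8, 18.8], 0.66), ([277.5, 193.5, 30.3, 48.6], 0.63), ([390.3, 200.4, 58.8, 53.9], 0.62)]
p2 [[276.0853459512007, 199.8044763711826], [276.5747787954329, 177.32851517359333]] [180.    0.  145.1] 29.2583
[([160.1, 164.0, 65.1, 42.2], 0.87), ([358.9, 91.4, 47.4, 40.0], 0.74), ([280.4, 193.9, 25.9, 51.3], 0.65)]
```

View pics/pq.png

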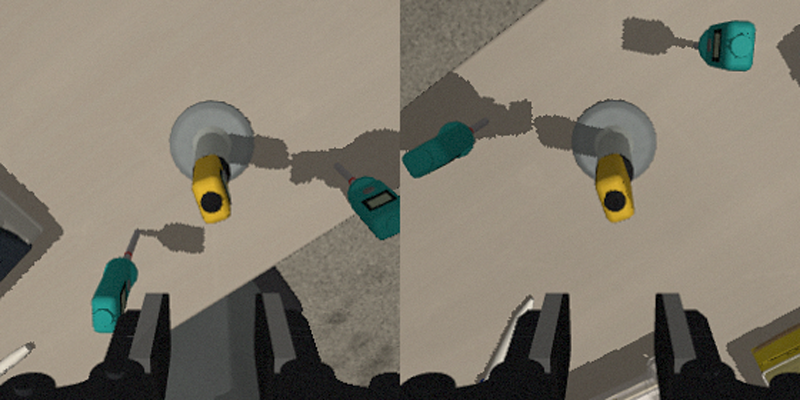

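```bash
python3 - <<'E'
from h import *
a=[cv2.imread(f"pics/{n}.png")[160:225,250:315] for n in("p1","p2")]
cv2.imwrite("pics/pz.png",cv2.resize(np.hstack(a),(800,400),interpolation=cv2.INTER_CUBIC))
E
```

```text
(no output)
```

View pics/pz.png

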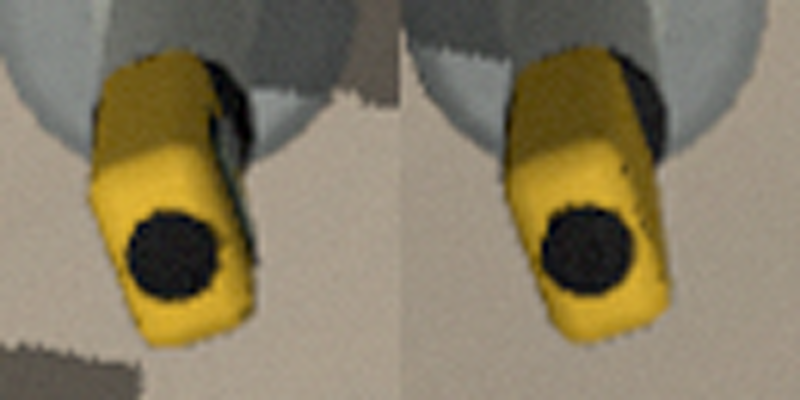

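```bash
python3 - <<'E'
from h import *
s=lambda x,y:(250+x/6.154-.42,160+y/6.154-.42)
for n,pts in(("p1",dict(b=(172,255),l0=(95,200),l1=(143,335),r0=(214,170),r1=(255,290),fb0=(145,345),fb1=(250,318))),("p2",dict(b=(188,250),l0=(110,205),l1=(160,330),r0=(232,165),r1=(268,285),fb0=(175,342),fb1=(262,315)))):
    T=np.load(f"pics/{n}.npy");f=lambda k,z:onz(s(*pts[k]),z,"wrist",T)
    print(n,"button",f("b",.178).round(4),f("b",.176).round(4))
    for a,b in(("l0","l1"),("r0","r1"),("fb0","fb1")):
        d=f(b,.175)-f(a,.175);print(a,np.degrees(np.arctan2(d[1],d[0])).round(1),(np.linalg.norm(d)*1000).round(1))
E
```

```text
p1 button [ 0.4464 -0.3155  0.178 ] [ 0.4459 -0.3151  0.176 ]
l0 163.5 18.4
r0 163.7 16.2
fb0 -109.6 13.6
p2 button [ 0.4475 -0.3143  0.178 ] [ 0.448  -0.3147  0.176 ]
l0 -14.3 17.3
r0 -18.3 16.0
fb0 73.2 11.4
```

```bash
python3 - <<'E'
from h import *
Yp=163.6; x,y=.447,-.3149
fingers.gripper_to(.42)
robot.move_to([x,y,.25],down(Yp)); robot.pause(.2)
print(robot.line_to([x,y,.148],velocity=.1,f_stop=5)); robot.pause(.2)
print(robot.current_tool_pos(),robot.current_eef_rot(),robot.current_contact_force())
fingers.gripper_to(0,45); print(robot.current_finger_gap(),robot.current_gripper_force(),robot.current_contact_force(),robot.current_torque())
robot.line_to([x,y,.268],velocity=.12); robot.pause(.3)
print(robot.current_tool_pos(),robot.current_contact_force(),robot.current_finger_gap())
# carry to above the guide, offset short of final height
robot.line_to([.5309,.0228,.268],velocity=.2); robot.pause(.4)
T=tool();im=vision.grab_frame("wrist");cv2.imwrite("pics/g1.png",im[:,:,::-1]);np.save("pics/g1.npy",T)
for n in("scene","side"): cv2.imwrite(f"pics/{n}1.png",vision.grab_frame(n)[:,:,::-1])
print(robot.current_time_s(),T[:3,3],robot.current_finger_gap())
t=np.array(T[:3,3])
print(proj([t-[0,0,.130],t-[0,0,.07],[.5309,.0228,.095]],"wrist",T))
a=cv2.imread("pics/g1.png")[150:300,190:390]
b=[]
for n in("scene","side"):
    c=proj([[.531,.0228,.13]],n)[0].astype(int);I=cv2.imread(f"pics/{n}1.png")[c[1]-35:c[1]+35,c[0]-23:c[0]+24];b.append(cv2.resize(I,(200,300),interpolation=cv2.INTER_CUBIC)); print(n,c)
cv2.imwrite("pics/g1c.png",np.hstack([cv2.resize(a,(400,300),interpolation=cv2.INTER_CUBIC)]+b))
E
```

```text
False
[ 0.44733566 -0.31517032  0.14860894] [-1.79982665e+02  7.09105762e-02  1.63599188e+02] [-0.15951546 -0.00965668 -0.48788911]
0.18366729651489022 43.950172662734985 [-0.28953895  0.00276707  2.56099428] [-0.00424369 -0.01164269  0.02252391]
[ 0.4468093  -0.31480339  0.26755372] [1.09655222 0.16982101 0.45060096] 0.17932106180732751
35.7333 [0.53087333 0.02266017 0.26801932] 0.17909549063253205
[[277.49066897 204.93147086]
 [277.18710503 236.08471228]
 [277.80976723 189.67327783]]
scene [256 197]
side [261 182]
```

View pics/g1c.png

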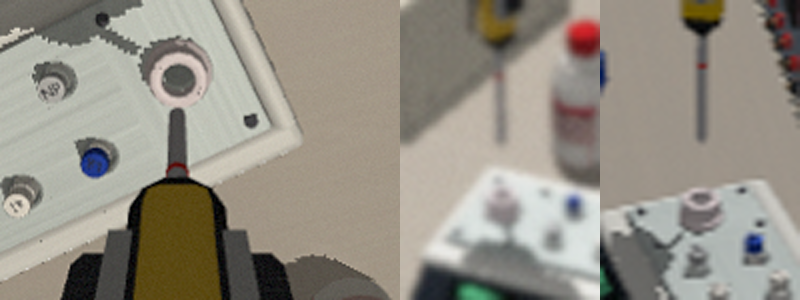

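```bash
cat > m.py <<'E'
from h import *
def measure(name,zt):
    """offset collar centre - stem, tool-independent world xy, from one wrist picture"""
    T=np.load(f"pics/{name}.npy");im=cv2.imread(f"pics/{name}.png").astype(int)
    g=im.sum(2)/3
    c=proj([[.5309,.0228,.095]],"wrist",T)[0]
    x0,y0=int(c[0])-20,int(c[1])-22
    sub=im[y0:y0+40,x0:x0+45]; pink=((sub[:,:,2]-sub[:,:,1])>8)&(sub[:,:,2]>140)
    cs,_=cv2.findContours(pink.astype(np.uint8)*255,cv2.RETR_CCOMP,cv2.CHAIN_APPROX_NONE)
    for k in cs:
        if len(k)>20: e=cv2.fitEllipse(k);print("ell",np.array(e[0])+[x0,y0],e[1:])
    tp=T[:3,3]-[0,0,.13]; tip=proj([tp],"wrist",T)[0]
    for r in range(int(tip[1])-4,int(tip[1])+32,3):
        row=g[r,int(tip[0])-14:int(tip[0])+16]; print(r,row.astype(int).tolist() if r<int(tip[1])+5 else "", np.round(im[r,int(tip[0])-14:int(tip[0])+16].sum(1)/3).astype(int).tolist() if r>=int(tip[1])+5 else "")
measure("g1",0)
E
python3 m.py
```

```text
ell [279.89057159 188.40958214] ((27.184295654296875, 31.491443634033203), 41.12077331542969)
ell [278.89334869 189.70760536] ((17.246822357177734, 18.130491256713867), 107.19868469238281)
200 [179, 179, 180, 184, 189, 191, 182, 174, 181, 188, 193, 201, 201, 201, 201, 200, 200, 199, 194, 197, 198, 195, 196, 197, 192, 185, 194, 191, 190, 190] 
203 [182, 183, 181, 179, 183, 186, 192, 193, 189, 187, 187, 188, 192, 185, 165, 166, 161, 172, 188, 196, 190, 188, 183, 191, 192, 191, 189, 191, 191, 190] 
206 [185, 183, 180, 181, 181, 181, 186, 187, 192, 189, 189, 160, 75, 67, 74, 74, 72, 67, 81, 146, 198, 188, 192, 195, 191, 190, 188, 190, 189, 191] 
209  [187, 186, 183, 185, 182, 180, 184, 181, 187, 193, 185, 140, 59, 73, 71, 69, 76, 71, 68, 110, 180, 191, 189, 189, 195, 191, 189, 190, 187, 190]
212  [185, 186, 187, 184, 186, 182, 179, 182, 184, 185, 178, 112, 61, 72, 74, 69, 74, 70, 73, 116, 181, 193, 189, 188, 189, 195, 193, 190, 189, 190]
215  [186, 185, 188, 188, 189, 186, 187, 182, 183, 186, 174, 113, 62, 70, 71, 73, 71, 69, 69, 99, 158, 192, 191, 192, 187, 189, 192, 200, 195, 192]
218 
[... 177 characters left out ...]
, 186, 186, 183, 188, 171, 84, 66, 70, 68, 75, 72, 70, 72, 85, 142, 194, 189, 190, 193, 192, 190, 191, 191, 192]
224  [182, 182, 182, 185, 187, 183, 184, 188, 187, 191, 169, 83, 63, 71, 74, 72, 72, 74, 70, 85, 144, 193, 188, 187, 191, 189, 190, 192, 193, 191]
227  [188, 186, 185, 186, 185, 185, 184, 191, 187, 192, 170, 62, 69, 68, 68, 72, 76, 66, 72, 79, 133, 195, 189, 188, 188, 185, 190, 192, 190, 191]
230  [184, 182, 183, 180, 180, 181, 183, 187, 187, 192, 171, 63, 65, 71, 65, 68, 69, 67, 75, 70, 129, 196, 192, 192, 187, 180, 172, 162, 161, 158]
233  [180, 184, 180, 180, 181, 180, 180, 176, 184, 186, 140, 37, 40, 51, 60, 57, 56, 51, 39, 34, 105, 166, 159, 160, 165, 167, 175, 179, 183, 189]
```

```bash
cat > m2.py <<'E'
from h import *
def bore(im,c):
    x0,y0=int(c[0])-22,int(c[1])-24
    sub=im[y0:y0+44,x0:x0+48].astype(int); pink=(((sub[:,:,2]-sub[:,:,1])>8)&(sub[:,:,2]>140)).astype(np.uint8)
    cs,h=cv2.findContours(pink,cv2.RETR_CCOMP,cv2.CHAIN_APPROX_NONE)
    ks=[k for k,hh in zip(cs,h[0]) if hh[3]>=0 and len(k)>20]
    return [np.array(cv2.fitEllipse(k)[0])+[x0,y0] for k in ks],[cv2.fitEllipse(k)[1] for k in ks]
def red(im,c):
    x0,y0=int(c[0])-10,int(c[1])-15
    s=im[y0:y0+26,x0:x0+21].astype(int); m=(s[:,:,2]-s[:,:,1]>40)&(s[:,:,2]-s[:,:,0]>40)
    v,u=np.nonzero(m); return (u.mean()+x0,v.mean()+y0,len(u),v.min()+y0,v.max()+y0) if len(u) else None
E
python3 - <<'E'
from m2 import *
T=np.load("pics/g1.npy");im=cv2.imread("pics/g1.png");t=T[:3,3]
b,e=bore(im,proj([[.5309,.0228,.095]],"wrist",T)[0]);print("bore",b,e)
C=onz(b[0],.095,"wrist",T);print("collar app",C)
ux=T[:3,0]
print("band",red(im,proj([t-[0,0,.07]],"wrist",T)[0]))
for dx in(0,-.001,-.002): print(dx,proj([t+ux*(dx+.003)-[0,0,.0703],t+ux*(dx+.003)-[0,0,.1303]],"wrist",T).round(2).tolist())
print("tooly world",T[:3,1], "tool x",ux)
E
```

```text
bore [array([278.89334869, 189.70760536])] [(17.246822357177734, 18.130491256713867)]
collar app [0.53118334 0.02365665 0.095     ]
band (np.float64(278.36), np.float64(233.28), 25, np.int64(231), np.int64(237))
0 [[277.18, 230.96], [277.49, 200.83]]
-0.001 [[277.18, 232.61], [277.49, 202.16]]
-0.002 [[277.19, 234.25], [277.49, 203.48]]
tooly world [ 2.82575730e-01  9.59244993e-01 -4.54270971e-06] tool x [-9.59244993e-01  2.82575730e-01  1.30477593e-05]
```

```bash
python3 - <<'E'
from m2 import *
robot.line_to([.5295,.0236,.234],velocity=.08); robot.pause(.4)
T=tool();im=vision.grab_frame("wrist")[:,:,::-1];cv2.imwrite("pics/g2.png",im);np.save("pics/g2.npy",T);t=T[:3,3];ux=T[:3,0];uy=T[:3,1]
print(t,robot.current_time_s())
c=proj([[.5309,.0228,.095]],"wrist",T)[0]
print(c,bore(im,c),red(im,proj([t-[0,0,.07]],"wrist",T)[0]))
print(proj([t+ux*.003-[0,0,.1303],t-[0,0,.1303],t+ux*.001-[0,0,.1303]],"wrist",T))
x0,y0=int(c[0])-25,int(c[1])-25
cv2.imwrite("pics/g2c.png",cv2.resize(im[y0:y0+60,x0:x0+60],(600,600),interpolation=cv2.INTER_CUBIC));print(x0,y0)
E
```

```text
[0.52966349 0.02360524 0.23429873] 36.7583
[276.91878824 202.97211257] ([], []) (np.float64(278.52), np.float64(233.24), 25, np.int64(231), np.int64(237))
[[277.44579323 200.73338803]
 [277.45053293 204.71630557]
 [277.44895489 203.39169334]]
251 177
```

View pics/g2c.png

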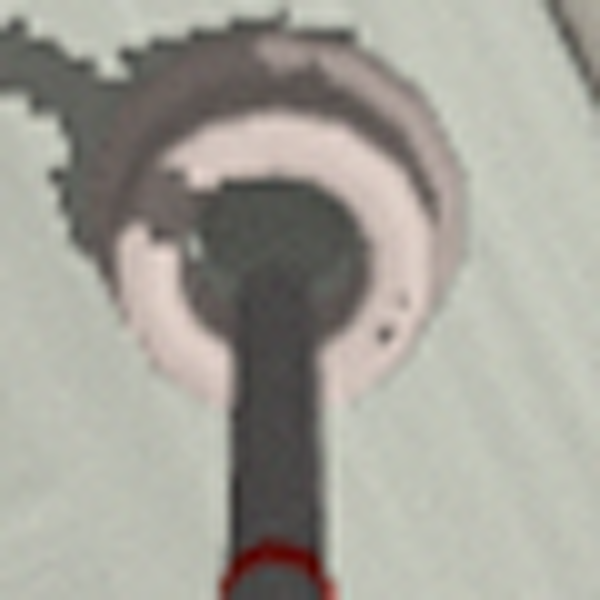

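The stem tip at crop (278,306) projects onto the bore centre (276,264) within about 0.3 mm once its 9 mm height is allowed for. I'll lower it.

```bash
python3 - <<'E'
from m2 import *
print(robot.line_to([.5295,.0236,.1653],velocity=.04,f_stop=2.5)); robot.pause(.6)
T=tool();im=vision.grab_frame("wrist")[:,:,::-1];cv2.imwrite("pics/g3.png",im);np.save("pics/g3.npy",T);t=T[:3,3];ux=T[:3,0]
print(t,robot.current_eef_rot(),robot.current_contact_force(),robot.current_torque(),robot.current_finger_gap(),robot.current_time_s())
c=proj([[.5309,.0228,.095]],"wrist",T)[0];print(c,red(im,c),proj([t-[0,0,.0703],t-[0,0,.0733]],"wrist",T))
s=vision.grab_frame("side")[:,:,::-1];d=proj([[.531,.0228,.095]],"side")[0].astype(int)
x0,y0=int(c[0])-30,int(c[1])-30
cv2.imwrite("pics/g3c.png",np.hstack([cv2.resize(im[y0:y0+60,x0:x0+60],(500,500),interpolation=cv2.INTER_CUBIC),cv2.resize(s[d[1]-25:d[1]+25,d[0]-15:d[0]+15],(300,500),interpolation=cv2.INTER_CUBIC)]))
E
```

```text
False
[0.52948021 0.02362134 0.16530261] [ 1.79998908e+02 -1.56087830e-03  1.63603343e+02] [-0.63665361 -0.11644601 -0.24971253] [ 0.01587177 -0.01474173 -0.00327357] 0.18056507172085243 39.275
[276.51186151 238.48455597] (np.float64(277.7826086956522), np.float64(232.91304347826087), 23, np.int64(231), np.int64(236)) [[277.18689631 235.88955928]
 [277.20577711 233.94311101]]
```

View pics/g3c.png

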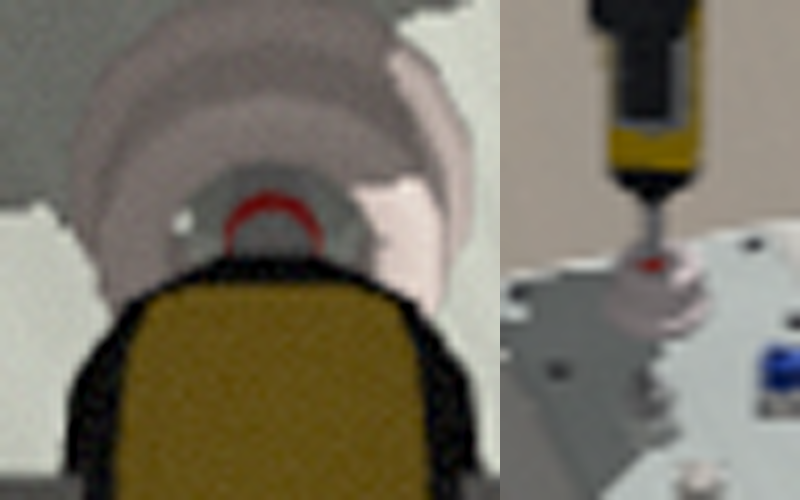

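The stem is centred sideways and sits about 0.5 mm toward the panel. The band is level with the rim in both views. I'll make a small centring nudge and then hand in.

```bash
python3 - <<'E'
from h import *
robot.line_to([.5300,.0235,.1653],velocity=.01); robot.pause(1)
print(robot.current_tool_pos(),robot.current_contact_force(),robot.current_finger_gap(),robot.current_time_s())
print(workorder.close_job())
E
```

```text
[0.53000611 0.02346919 0.16528296] [-0.3351622  -0.37573183 -0.81283396] 0.18536429389649234 40.575
the job is handed in; nothing more can be done
None
```

I handed the job in at about 41 s: both blue-capped vials are in the two empty wells, seated on the floor going by the height where each one stopped. The arm is still holding the thermometer with its red band level with the collar rim to within about 2 mm and its stem centred in the bore to within about 1 mm. No force reading showed the stem touching.

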